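# Mesh the centrifuge rotor with its drive and shut the lid

## Task

The centrifuge's rotor is standing on top of its splined drive shaft instead of being seated on it: gently turn the rotor until the splines line up and it drops fully home. Then break the lid's folding stay at its knee joint and lower the lid fully shut without slamming it, leaving the things round the centrifuge where they are.

Things in the scene. Friction and masses are not known exactly. Their poses are not given: they have to be found in the camera images.
- spin_unit: Compact white bench centrifuge, fixed; housing 200 x 200 mm, deck 115 mm high. Origin: under its middle, on the table. Its x points to the back (lid hinge), y to its left, z up; the front panel faces -x. Round bowl on the origin's axis, opening 160 mm across, floor at z 40 mm.
- drive_axis (a point): Point on the vertical drive axis at z 60 mm, where the rotor's underside rests when home. The braked drive shaft, with a 20 mm pilot nose and four splines 90 degrees apart, is hidden by the rotor and a steel shroud (76 mm across, top at z 72 mm); the splines' angle is unknown and differs each time.
- rotor: Loose aluminium rotor, 0.36 to 0.59 kg, 146 mm across: hub 45 mm across (62 in the lowest 18 mm, slotted underneath) and four arms at 45, 135, 225, 315 degrees from its x. Arms 16 mm wide, 30 to 46 mm above the origin, bare sides 23 to 59 mm from the axis, then a 34 mm wide fork to 73 mm. Origin: middle of its underside. It starts centred on the pilot, standing on the spline tops at z 75 mm.
- rotor_cap (a point): Middle of the top of the rotor, 52 mm above its origin. Under about 1 N at an arm the rotor turns, either way. Splines mesh every 90 degrees (14 to 76 degrees off at the start): within about 0.07 rad it falls 15 mm by its own weight, then is locked against turning: stop pushing.
- lid (a joint): Lid angle: 0 = open as found (95 degrees from shut, leaning slightly back), grows as it closes, 1.66 = fully shut on the deck. Stiff hinge: the lid stays where it is left and needs 2 to 4 N near its edge. It cannot close while the stay is straight (beyond a springy 0.03 or so), nor fully over an unseated rotor.
- lid_hinge (a point): Middle of the hinge line, at x 95, y 0, z 120 mm of the centrifuge; the line runs along its y. The lid is a white plate 12 mm thick, 196 mm wide, from 4 to 194 mm off the hinge line, with a 70 mm wide lip on to 210 mm; its outer face lies 10 mm off the hinge line, away from the bowl.
- lid_edge (a point): Point on the outer face of the lid (its top when shut, its back as found), mid width, 190 mm from the hinge line, near the free edge; about 308 mm above the table as found.
- stay_knee (a joint): Bend of the steel folding stay at its knee: 0 = locked past centre, as found (bowed 4 mm upward); 0.10 = straight; growing = broken downward, which frees the lid; about 2.5 when shut. A few newtons from above push the knee down; it stays where it is left. Bending it to 0.5 draws the lid some 0.1 forward; lowering the lid then folds it further.
- knee (a point): Middle of the stay's knee: round pin 18 mm across and 16 mm long along the centrifuge's y, outside its right side; as found about x 39, y -116, z 151 mm of the centrifuge. Two flat links, 78 mm each and 11 mm high, run from it forward and down to the housing, and back and up to the lid.
- tip_box: Bystander: pipette tip box with yellow top, 66 x 102 x 71 mm, left of the centrifuge. Origin: middle of its underside.
- timer: Bystander: small cream bench timer, 26 x 62 x 46 mm, right of the centrifuge. Origin: middle of its underside.
- eraser_block: Bystander: eraser block, 21 x 75 x 19 mm, left of the centrifuge's front. Origin: middle of its underside.

How it is judged:
By the outcome, as a careful person would: the job done as asked, in the order asked, and still so for the second after the job is handed in, with the robot touching nothing.
It also fails if it takes over 54 s, if anything falls off the work surface, if the arm or the gripper's body presses on something with over 40 N, if the wrist force passes 120 N, or if a joint passes its speed limit or range.

## Robot

A 7-joint arm with a two-finger parallel gripper is mounted at the origin on a cart in front of the work surface, level with it; the furniture and walls round the work are solid. World frame = base frame: x ahead of the robot, y to its left, z up, the work surface at z = 0. Lengths are in mm, angles in rad, forces in N, time in s.
With the tool pointing down it reaches from about 400 to 875 mm from the base axis. Payload 4.4 kg.
Tool frame: the origin (TCP) lies midway between the tips of the shut fingers; the grasp point (between the pads) lies 19 mm behind it (ctrl.grip_point_offset is the distance from the TCP to the grasp point, in mm); z points along the fingers, y is the line along which they close (so a half turn about z gives the same grasp; the last joint's range is limited). The gripper opens to 85 mm and grips with 20 to 120 N. Pads are 22 mm wide; open, the fingers measure 114 mm over their backs; the gripper's body (76 mm by 85 mm) begins 54 mm behind the grasp point. The pads swing forward as they close: fully open they stand 13 mm farther back than shut.
Start: joints at [-1.25, 0.628, 0.038, 1.517, -0.027, 0.996, -0.02], TCP at [245.175, 602.002, 231.313] pointing down, gripper open.
Joint ranges: [-3.06, 3.06], [-0.37, 2.12], [-1.25, 1.32], [0.18, 2.47], [-1.1, 4.24], [0.23, 1.98], [-2.94, 2.94]. Speed limits (rad/s): [2.57, 2.57, 3.14, 3.14, 3.14, 3.14, 3.14].

## Interface

Orientations are given as [roll, pitch, yaw] about the fixed x, y, z axes, in that order (R = Rz(yaw) Ry(pitch) Rx(roll)).
In Python, from cell import ctrl gives the robot as it stands.
- The arm moves only by the shell command python3 nudge.py 'ROWS'. ROWS is 1 to 12 rows, parted by semicolons, with the numbers parted by commas; each row has 7 numbers: dx, dy, dz in mm, then a rotation vector rx, ry, rz in rad, then the finger opening in mm; each row shifts and turns the commanded pose from where the row before left it, along the tool's axes as they then stand; what a row does not reach is not made up. A row lasts 1/10 s, in which the tool goes at most 50 mm and 0.15 rad, less where a joint would pass 70% of its speed; a pose out of reach is approached as far as the arm can. The fingers move at their own pace and stop on an object; the grip force is fixed at half the most. Time passes only in rows, so rows that do not move let the fingers close. It prints the time, the measured TCP pose, the force, the opening and the grip force at its end. Input that does not fit is refused with a message, and nothing moves.
- ctrl.read_state(): the state, without advancing time (a new reading comes with each control period).
- ctrl.get_image(name): name is "side" or "top"; returns the picture (480x640x3 uint8, blue, green, red); there is no depth.
- ctrl.calibration(name): a dict with "fx", "fy", "cx", "cy" (pixels), "rvec" (rotation vector, rad) and "tvec" (3), from world to camera coordinates, as OpenCV has them. Camera axes: x right, y down, z forward; pixel columns grow to the right and rows downward; lengths in mm; the calibration is good to about 2 mm. A picture is of the moment at which its call begins. calibration takes no time and is no camera call.
- ctrl.finish_job(): hands the job in; it is judged then, once.
The state is a dict: "clock": time; "qpos": joint angles; "qd": joint speeds; "tau": joint torques, N m; "eef_pos": TCP position; "tool_rot": TCP orientation; "force": force on the tool from outside, world axes, zero at the start; "torque": the same for the moment, N m; "width": finger opening in mm; "gripper_force": force on a finger pad.
Only numpy, scipy, OpenCV 4.12 (cv2) and the standard library are available. Lean on these libraries where they do the work, as an engineer would, in place of code of your own. Each camera call takes 0.05 s, during which the arm holds its last target. There are 200 camera calls.

## Working session

There is one attempt and no reset: what is moved stays moved. The work goes in short steps, Python scripts to look and compute and a shell command to move; the robot and the scene stay as the last step left them, time stands still between calls to the robot, and variables do not carry over. Pictures are saved under pics/ and viewed, at most 10 in all, crops included, and the job is handed in when it is done.

```bash
ls; mkdir -p pics
python3 - <<'E'
from cell import ctrl
import cv2
for n in("side","top"):
    cv2.imwrite(f"pics/{n}0.png",ctrl.get_image(n)); print(n,ctrl.calibration(n))
s=ctrl.read_state(); print({k:s[k] for k in("clock","eef_pos","tool_rot","force","width")})
E
```

```text
cell.py
nudge.py
pics
side {'fx': 540.0963819886543, 'fy': 540.0963819886543, 'cx': 314.5767080162253, 'cy': 232.00273936751768, 'rvec': array([ 1.85820348, -0.55595796,  0.39616612]), 'tvec': array([-379.25632917,  318.74470304,  819.30211614])}
top {'fx': 501.0584384311987, 'fy': 501.0584384311987, 'cx': 324.8851774216185, 'cy': 233.34163344036978, 'rvec': array([ 2.12151507, -2.15178414,  0.12862996]), 'tvec': array([ 151.13404222,  544.5298086 , 1059.66123121])}
{'clock': 0.1, 'eef_pos': array([244.94489149, 601.4716218 , 230.48275874]), 'tool_rot': array([-3.13987841e+00,  2.36122487e-05,  2.75483116e+00]), 'force': array([-0.15034362, -0.34040987,  0.4425758 ]), 'width': 85.09061625948353}
```

View pics/side0.png

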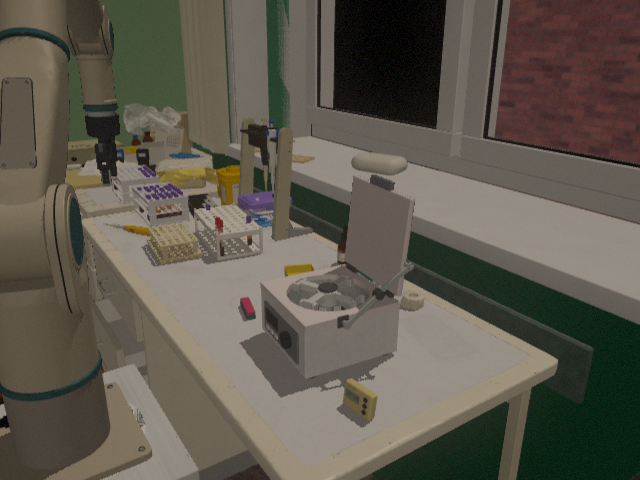

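View pics/top0.png

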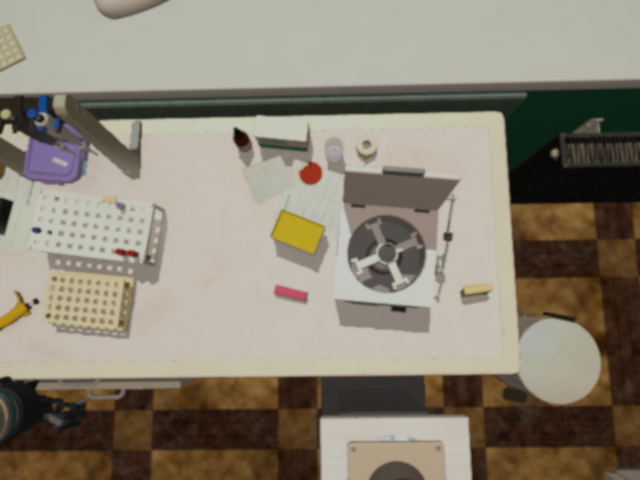

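The side view shows the open centrifuge (rotor about 330,291; knee about 385,293). In the top view the rotor is at (387,254), the knee at (447,237), the timer at (477,290), the eraser at (291,293) and the tip box at (298,232). Next I'll enlarge both for accurate points.

```bash
cat > h.py <<'E'
import numpy as np, cv2
from cell import ctrl
from scipy.spatial.transform import Rotation as R
def cal(n):
    c=ctrl.calibration(n); return np.array([[c["fx"],0,c["cx"]],[0,c["fy"],c["cy"]],[0,0,1]]),c["rvec"],c["tvec"]
def proj(n,P):
    K,r,t=cal(n); return cv2.projectPoints(np.array(P,float).reshape(-1,3),r,t,K,None)[0][:,0]
def ray(n,uv,z):
    K,r,t=cal(n); M=cv2.Rodrigues(r)[0]; o=-M.T@t; d=M.T@np.linalg.inv(K)@[uv[0],uv[1],1]
    return o+d*(z-o[2])/d[2]
def crop(n,x,y,w,h,s,f,img=None):
    i=ctrl.get_image(n) if img is None else img
    cv2.imwrite(f,cv2.resize(i[y:y+h,x:x+w],None,fx=s,fy=s,interpolation=cv2.INTER_CUBIC))
E
python3 - <<'E'
from h import *
a=cv2.imread("pics/top0.png");b=cv2.imread("pics/side0.png")
A=cv2.resize(a[155:335,325:505],None,fx=3.3,fy=3.3,interpolation=cv2.INTER_CUBIC)
cv2.imwrite("pics/topc.png",A); crop("side",240,160,190,190*3//4+70,2.8,"pics/sidec.png",b)
print("rotor",ray("top",(387,254),125)); print("corners",[ray("top",p,115).round() for p in((336,303),(434,305))])
print("timer",ray("top",(477,290),46),"box",ray("top",(298,232),71))
E
```

```text
rotor [490.58129936  17.31779018 125.        ]
corners [array([394., 121., 115.]), array([388., -74., 115.])]
timer [ 418.4821563  -180.04902154   46.        ] box [546.06672459 200.21452363  71.        ]
```

View pics/topc.png

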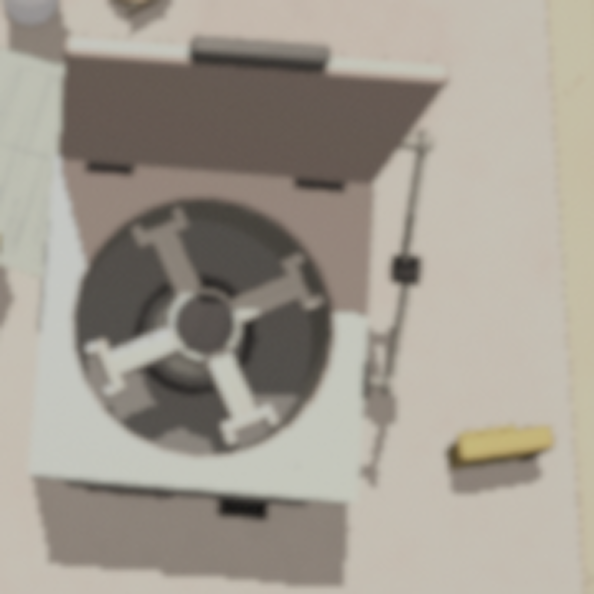

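View pics/sidec.png

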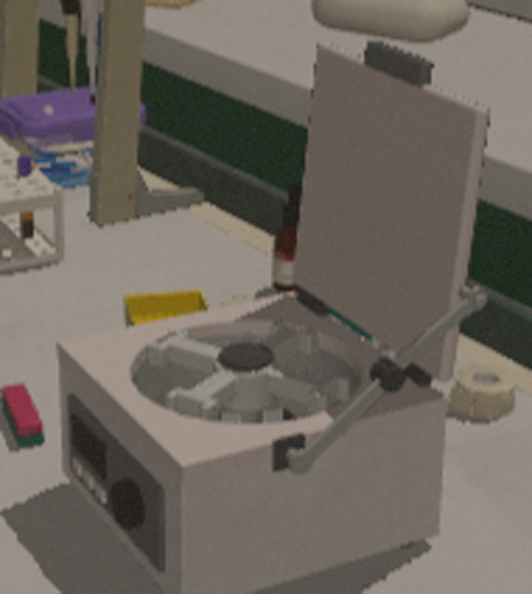

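```bash
cat > fit.py <<'E'
from h import *
from scipy.optimize import least_squares
T=lambda x,y:(x/3.3+325,y/3.3+155)
S=lambda x,y:(x/2.8+240,y/2.8+160)
C=[("top",T(205,326),(0,0,127)),("top",T(33,474),(-100,100,115)),("top",T(353,500),(-100,-100,115)),("top",T(405,269),(39,-116,151)),("top",T(204.5,326),(0,0,115)),
("side",S(60,346),(-100,100,115)),("side",S(184,466),(-100,-100,115)),("side",S(445,392),(100,-100,115)),("side",S(388,374),(39,-116,151)),("side",S(246,356),(0,0,127))]
def W(p,q): return R.from_euler("z",p[2]).apply(q)+[p[0],p[1],0]
def f(p): return np.concatenate([proj(n,W(p,q))[0]-uv for n,uv,q in C])
r=least_squares(f,[490,17,0],x_scale=[10,10,.1],loss="soft_l1")
print(r.x,np.round(r.fun.reshape(-1,2),1).tolist())
for uv in((160,225),(305,283),(250,430),(105,365)):
    d=ray("top",T(*uv),121)-[r.x[0],r.x[1],121]; print("arm",np.hypot(*d[:2]).round(),np.degrees(np.arctan2(d[1],d[0])).round(1),"rel",np.degrees(np.arctan2(d[1],d[0])-r.x[2]).round(1))
print("knee",W(r.x,(39,-116,151)),"hinge",W(r.x,(95,0,120)),"lidedge",W(r.x,(95+26,0,308)))
E
python3 fit.py
```

```text
[ 4.93308346e+02  1.65529160e+01 -8.50510542e-02] [[0.3, -1.2], [-0.8, 0.5], [2.3, -0.1], [1.3, -0.9], [-0.1, -0.6], [-2.6, -1.6], [-0.7, -0.2], [0.6, 0.8], [-0.1, 0.2], [-1.1, -1.7]]
arm 66.0 23.0 rel 27.9
arm 66.0 -69.1 rel -64.2
arm 70.0 -159.0 rel -154.1
arm 66.0 112.0 rel 116.9
knee [ 522.31334217 -102.34077682  151.        ] hinge [587.96495324   8.48280354 120.        ] lidedge [613.87097205   6.27414117 308.        ]
```
Centrifuge at (493,16.5), yaw -0.085 (-4.9°). 

Centrifuge at (493, 16.5), yaw −4.9°; arms at world 23/−69/−159/112°. I'll push the −159° arm clockwise from the front gap with shut fingertips, tip just inside the arm's height, so that contact ends when the rotor drops.

```bash
python3 nudge.py '-32,-35,0,0,0,0,0;-32,-35,0,0,0,0,0;-32,-35,0,0,0,0,0;-32,-35,0,0,0,0,0;-32,-35,0,0,0,0,0;-32,-35,0,0,0,0,0;-32,-35,0,0,0,0,0;-32,-35,0,0,0,0,0;-32,-35,0,0,0,0,0;-32,-35,0,0,0,0,0;-32,-35,0,0,0,0,0;-32,-35,0,0,0,0,0'
python3 nudge.py '-32,-35,0,0,0,0.146,0;0,0,0,0,0,0.146,0;0,0,0,0,0,0.146,0;0,0,0,0,0,0.146,0;0,0,0,0,0,0.146,0;0,0,0,0,0,0.146,0;0,0,0,0,0,0.146,0;0,0,0,0,0,0.146,0;0,0,0,0,0,0.146,0;0,0,0,0,0,0.146,0;0,0,0,0,0,0.146,0;0,0,0,0,0,0,0'
```

```text
clock: 1.3
eef_pos: [442.5, 66.3, 231.3]
tool_rot: [3.142, -0.0, 2.755]
force: [-0.0, 0.0, 0.6]
width: -0.0
gripper_force: 0.0
clock: 2.5
eef_pos: [458.5, 23.8, 231.0]
tool_rot: [-3.141, 0.001, 1.149]
force: [-0.6, 0.4, -0.3]
width: 0.1
gripper_force: 0.0
```

```bash
python3 nudge.py '-34.5,34.6,0,0,0,0,0;0,0,45,0,0,0,0;0,0,45,0,0,0,0;0,0,0,0,0,0,0'
python3 - <<'E'
from h import *
a=ctrl.get_image("top");b=ctrl.get_image("side")
s=ctrl.read_state();print(s["eef_pos"],proj("side",s["eef_pos"]))
A=cv2.resize(a[200:310,325:435],(400,400),interpolation=cv2.INTER_CUBIC)
B=cv2.resize(b[200:350,230:380],(400,400),interpolation=cv2.INTER_CUBIC)
cv2.imwrite("pics/c1.png",np.hstack([A,B]))
E
```

```text
clock: 2.9
eef_pos: [472.2, -21.7, 137.2]
tool_rot: [-3.132, 0.004, 1.151]
force: [-0.7, 0.8, 1.0]
width: 0.0
gripper_force: 0.0
[475.91426103 -22.17570745 141.46761777] [[331.02388046 288.22344911]]
```

View pics/c1.png

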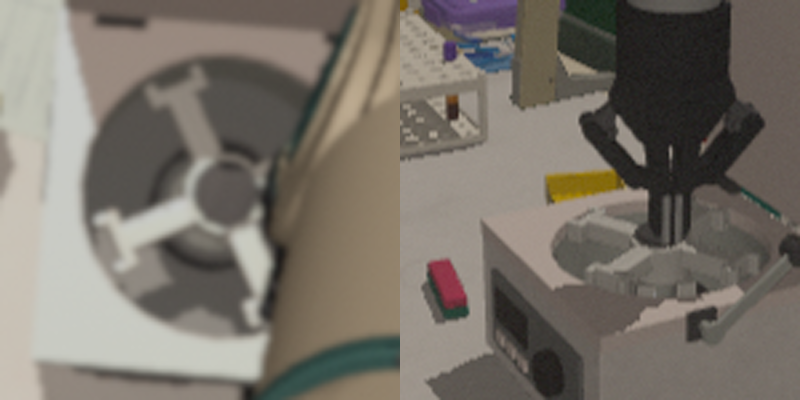

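Stick is in the front gap over the bowl, clear of arms. Lower to z≈110 and start pushing.

```bash
python3 nudge.py '0,0,16,0,0,0,0;0,0,15.5,0,0,0,0;0,0,0,0,0,0,0;0,0,0,0,0,0,0'
python3 nudge.py '0.05,-2.1,0,0,0,0.05,0;0.05,-2.1,0,0,0,0.05,0;0.05,-2.1,0,0,0,0.05,0;0.05,-2.1,0,0,0,0.05,0;0.05,-2.1,0,0,0,0.05,0;0.05,-2.1,0,0,0,0.05,0;0.05,-2.1,0,0,0,0.05,0;0.05,-2.1,0,0,0,0.05,0'
```

```text
clock: 3.4
eef_pos: [477.5, -21.8, 111.6]
tool_rot: [3.139, -0.001, 1.15]
force: [-0.7, 0.3, 0.2]
width: -0.0
gripper_force: 0.0
clock: 4.2
eef_pos: [464.2, -12.5, 111.7]
tool_rot: [3.139, -0.003, 0.747]
force: [0.7, -0.8, -0.4]
width: -0.1
gripper_force: 0.5
```

```bash
python3 nudge.py '0.05,-2.1,0,0,0,0.05,0;0.05,-2.1,0,0,0,0.05,0;0.05,-2.1,0,0,0,0.05,0;0.05,-2.1,0,0,0,0.05,0;0.05,-2.1,0,0,0,0.05,0;0.05,-2.1,0,0,0,0.05,0'
python3 - <<'E'
from h import *
a=ctrl.get_image("top");b=ctrl.get_image("side")
A=cv2.resize(a[200:310,325:435],(400,400),interpolation=cv2.INTER_CUBIC)
B=cv2.resize(b[200:350,230:380],(400,400),interpolation=cv2.INTER_CUBIC)
cv2.imwrite("pics/c2.png",np.hstack([A,B]))
E
```

```text
clock: 4.8
eef_pos: [457.1, -2.1, 111.6]
tool_rot: [3.14, -0.004, 0.447]
force: [-0.4, -1.5, -1.2]
width: 0.2
gripper_force: 0.6
```

View pics/c2.png

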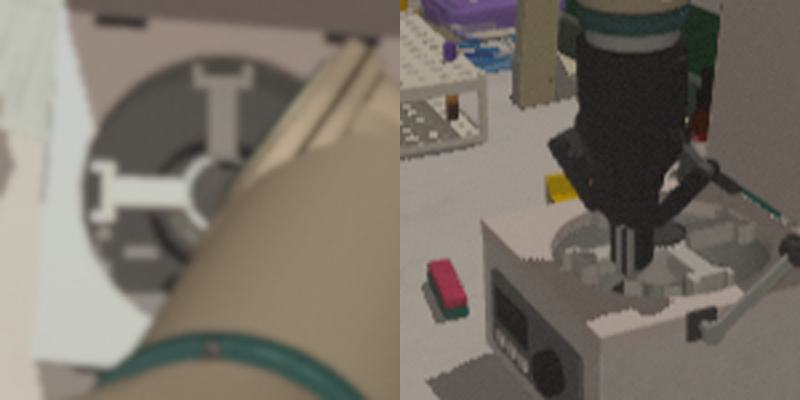

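The rotor turned about 22° clockwise (arm now at the left, px 130,190); not dropped yet. Continuing.

```bash
python3 nudge.py '0.05,-2.1,0,0,0,0.05,0;0.05,-2.1,0,0,0,0.05,0;0.05,-2.1,0,0,0,0.05,0;0.05,-2.1,0,0,0,0.05,0;0.05,-2.1,0,0,0,0.05,0;0.05,-2.1,0,0,0,0.05,0;0.05,-2.1,0,0,0,0.05,0;0.05,-2.1,0,0,0,0.05,0;0.05,-2.1,0,0,0,0.05,0;0.05,-2.1,0,0,0,0.05,0'
python3 - <<'E'
from h import *
a=ctrl.get_image("top");b=ctrl.get_image("side")
A=cv2.resize(a[200:310,325:435],(400,400),interpolation=cv2.INTER_CUBIC)
B=cv2.resize(b[200:350,230:380],(400,400),interpolation=cv2.INTER_CUBIC)
cv2.imwrite("pics/c3.png",np.hstack([A,B]))
E
```

```text
clock: 5.9
eef_pos: [452.1, 19.1, 110.8]
tool_rot: [-3.14, -0.002, -0.051]
force: [0.1, 0.3, -1.1]
width: -0.2
gripper_force: 0.0
```

View pics/c3.png

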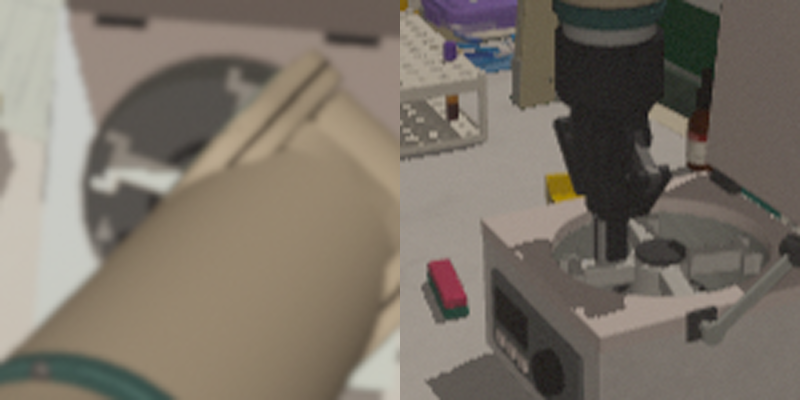

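The rotor cap is about 7 px lower in the side view (661,251 vs 661,232 in the crop) and the fingers swept past the arm: it is seated. Lift, and work out the stay geometry.

```bash
python3 nudge.py '0,0,-30,0,0,0,0;0,0,-40,0,0,0,0;0,0,-40,0,0,0,0;0,0,0,0,0,0,0'
python3 - <<'E'
from h import *
K,r,t=cal("side");M=cv2.Rodrigues(r)[0];o=-M.T@t
Rz=R.from_euler("z",-.085);p0=np.array([493.3,16.5,0])
for uv in((297,460),(388,374),(475,297)):
    u=np.array([uv[0]/2.8+240,uv[1]/2.8+160]);d=M.T@np.linalg.inv(K)@[*u,1]
    ol=Rz.inv().apply(o-p0);dl=Rz.inv().apply(d);print((ol+dl*(-116-ol[1])/dl[1]).round(1))
for k in((39,-120,151),(39,-120,200),(50,-120,128)):print(Rz.apply(k)+p0)
E
```

```text
clock: 6.4
eef_pos: [454.5, 17.7, 224.3]
tool_rot: [-3.14, -0.009, -0.049]
force: [0.7, -0.5, -0.6]
width: 0.1
gripper_force: 0.0
[ -27.3 -116.   107.4]
[  39.2 -116.   151.4]
[ 105.1 -116.   191.1]
[ 521.97147537 -106.37777057  151.        ]
[ 521.97147537 -106.37777057  200.        ]
[ 532.93176179 -107.31164508  128.        ]
```

```bash
python3 nudge.py '17.2,40,0,0,0,0,0;17.2,40,0,0,0,0,0;17.2,40,0,0,0,0,0;0,0,0,0,0.1375,0,0;0,0,0,0,0.1375,0,0;0,0,0,0,0.1375,0,0;0,0,0,0,0.1375,0,0;-10,0,16.2,0,0,0,0;-10,0,16.2,0,0,0,0;0,0,0,0,0,0,0;0,0,0,0,0,0,0'
```

```text
clock: 7.5
eef_pos: [508.7, -108.8, 226.7]
tool_rot: [-3.118, -0.447, -0.05]
force: [0.2, 0.3, -0.1]
width: -0.2
gripper_force: 0.0
```

```bash
python3 nudge.py '0,0,0,0,0,0,0'; python3 -c "
from h import *
s=ctrl.read_state();print(s['qpos'].round(2),s['qd'].round(2))"
```

```text
clock: 7.6
eef_pos: [508.6, -108.2, 227.0]
tool_rot: [-3.117, -0.448, -0.049]
force: [-0.2, -0.3, -0.4]
width: 0.2
gripper_force: 0.0
[-0.01  0.33  0.3   2.28 -1.1   0.23 -0.32] [ 0.   -0.01 -0.01  0.   -0.    0.   -0.  ]
```

Joint 5/6 limits stop the tilt; I'll back off to ~0.25 rad, which suffices.

```bash
python3 nudge.py '0,0,0,0,-0.1,0,0;0,0,0,0,-0.1,0,0;-8.5,0,0,0,0,0,0;0,0,0,0,0,0,0;0,0,0,0,0,0,0'; python3 -c "
from h import *
s=ctrl.read_state();print(s['qpos'].round(2),s['eef_pos'],s['tool_rot'])"
```

```text
clock: 8.1
eef_pos: [501.0, -105.5, 224.4]
tool_rot: [-3.11, -0.276, -0.045]
force: [-0.6, -0.5, 0.0]
width: -0.1
gripper_force: 0.0
[-0.25  0.4   0.62  2.16 -0.73  0.5  -0.69] [ 501.04892906 -105.51210079  224.42497496] [-3.11004925 -0.27636311 -0.04459058]
```

```bash
python3 nudge.py '-4.5,0,24,0,0,0,0;-4.5,0,24,0,0,0,0;0,0,0,0,0,0,0;1.5,0,4.75,0,0,0,0;1.5,0,4.75,0,0,0,0;1.5,0,4.75,0,0,0,0;0,0,0,0,0,0,0'; python3 nudge.py '1.5,0,4.75,0,0,0,0;1.5,0,4.75,0,0,0,0;0,0,0,0,0,0,0'
```

```text
clock: 8.8
eef_pos: [515.5, -105.1, 164.1]
tool_rot: [-3.111, -0.278, -0.044]
force: [-0.3, 0.3, 0.7]
width: 0.1
gripper_force: 0.0
clock: 9.1
eef_pos: [520.6, -105.2, 155.3]
tool_rot: [-3.111, -0.277, -0.045]
force: [-1.0, 0.7, -0.5]
width: -0.2
gripper_force: 0.0
```

Run:
```python
from h import *
b=ctrl.get_image("side");cv2.imwrite("pics/s4.png",b)
crop("side",250,170,190,190,2.8,"pics/s4c.png",b)
```

```text
(no output)
```

View pics/s4c.png

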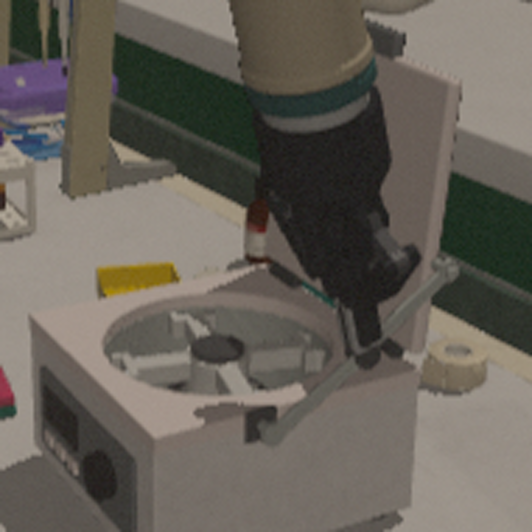

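The tip is right above the knee pin (pin ≈ 370,358 in the crop) and the rotor looks seated. Continue pushing.

```bash
for i in 1 2; do python3 nudge.py '1.5,0,4.75,0,0,0,0;1.5,0,4.75,0,0,0,0;0,0,0,0,0,0,0' | grep -E "eef|force"; done
```

```text
eef_pos: [525.8, -105.1, 146.8]
force: [-1.0, 0.3, 0.4]
gripper_force: 0.1
eef_pos: [527.9, -105.1, 137.3]
force: [-8.2, -1.7, 1.2]
gripper_force: 4.0
```

Run:
```python
from h import *
b=ctrl.get_image("side")
cv2.imwrite("pics/s5.png",b); a=ctrl.get_image("top")
s=ctrl.read_state();print(s['eef_pos'],s['force'],proj("side",s['eef_pos']),s['torque'],s['width'])
B=cv2.resize(b[230:350,310:430],(600,600),interpolation=cv2.INTER_CUBIC)
cv2.imwrite("pics/s5c.png",B)
```

```text
[ 527.91055294 -105.07209608  137.43974103] [-8.83773448 -1.52822874  0.99515459] [[381.52547681 300.42280782]] [-0.30195684  2.03898222 -0.01484371] 0.2829123482062546
```

View pics/s5c.png

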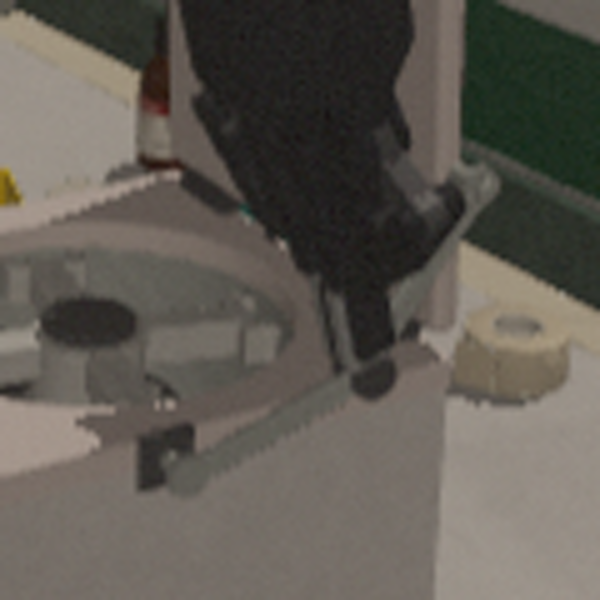

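```bash
cat >> h.py <<'E'
Rz=R.from_euler("z",-.085);p0=np.array([493.3,16.5,0])
def plane(uv,y=-116,n="side"):
    K,r,t=cal(n);M=cv2.Rodrigues(r)[0];o=-M.T@t;d=M.T@np.linalg.inv(K)@[*uv,1]
    ol=Rz.inv().apply(o-p0);dl=Rz.inv().apply(d);return ol+dl*(y-ol[1])/dl[1]
E
python3 - <<'E'
from h import *
P=[plane((x/5+310,y/5+230)) for x,y in((183,470),(374,380),(482,180))]
print(np.round(P,1)); a=[np.arctan2(*(q-p)[[2,0]]) for p,q in zip(P,P[1:])];print(a)
E
```

```text
[[ -26.3 -116.   107.7]
 [  54.4 -116.   122.9]
 [  97.6 -116.   192.7]]
[np.float64(0.18661901312516707), np.float64(1.0163358028843483)]
```

Knee is broken to a bend of ~0.9 and the lid has come slightly forward. Retreat up, straighten the tool.

```bash
python3 nudge.py '-6,0,-8,0,0,0,0;0,0,-20,0,0,0,0;0,0,-40,0,0,0,0;0,0,-45,0,0,0,0;0,0,-45,0,0,0,0;0,0,-45,0,0,0,0;0,0,-45,0,0,0,0;0,0,0,0,-0.138,0,0;0,0,0,0,-0.138,0,0;0,0,0,0,0,0,0'; python3 -c "
from h import *
s=ctrl.read_state();print(s['qpos'].round(2))
for a in(1.66,1.63,1.56,1.5):  # angle from shut
  th=a; P=[]
  # lid dir when shut = -x; outer normal +z ; at angle a from shut
  d=np.array([-np.cos(th),0,np.sin(th)]);n=np.array([np.sin(th),0,np.cos(th)])
  print(a,[(Rz.apply(np.array([95,0,120])+r*d+10*n)+p0).round(1) for r in(170,210)])
img=ctrl.get_image('side');cv2.imwrite('pics/s6.png',cv2.resize(img[130:370,240:440],(500,600),interpolation=cv2.INTER_CUBIC))"
```

```text
clock: 10.85
eef_pos: [461.5, -107.2, 375.8]
tool_rot: [-3.115, -0.0, -0.031]
force: [0.2, 0.4, -1.9]
width: -0.0
gripper_force: 0.0
[-0.5   0.32  0.94  1.78 -0.31  1.2  -1.07]
1.66 [array([613. ,   6.3, 288.4]), array([616.5,   6. , 328.3])]
1.63 [array([607.9,   6.7, 289.1]), array([610.3,   6.5, 329. ])]
1.56 [array([596.1,   7.7, 290.1]), array([595.7,   7.8, 330.1])]
1.5 [array([585.9,   8.6, 290.3]), array([583.1,   8.8, 330.2])]
```

View pics/s6.png

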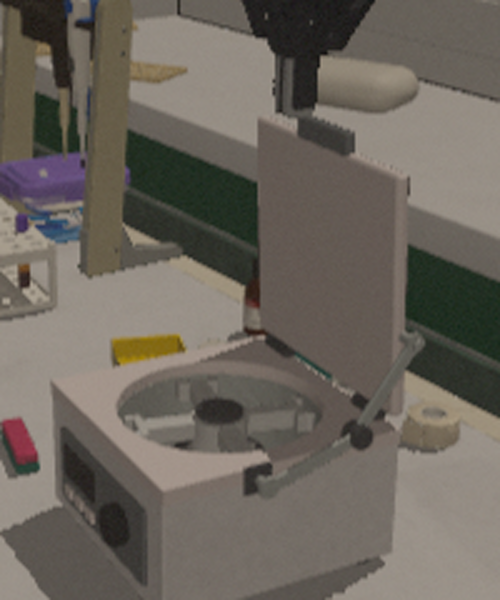

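The picture shows the rotor low and seated, stay clearly folded (knee ≈ 361,436), lid near vertical. Now go over and behind the lid.

```bash
python3 nudge.py '35,-24,0,0,0,0,0;35,-24,0,0,0,0,0;35,-24,0,0,0,0,0;35,-24,0,0,0,0,0;35,-24,0,0,0,0,0;0,0,0,0,0,0,0;0,0,0,0,0,0,0'; python3 -c "
from h import *
s=ctrl.read_state();print(s['qpos'].round(2))"
```

```text
clock: 11.6
eef_pos: [636.4, 3.8, 379.1]
tool_rot: [-3.113, -0.001, -0.037]
force: [0.3, -1.0, -0.8]
width: -0.2
gripper_force: 0.0
[-0.49  0.61  0.85  1.35 -0.48  1.39 -1.25]
```

```bash
python3 nudge.py '4,0,0,0,0,0,0;0,0,31,0,0,0,0;0,0,31,0,0,0,0;0,0,31,0,0,0,0;-8,0,0,0,0,0,0;-8,0,0,0,0,0,0;0,0,0,0,0,0,0'; python3 -c "
from h import *
def tcp(a):
  c=np.array([95-170*np.cos(a)+10*np.sin(a)+11,120+170*np.sin(a)+10*np.cos(a)]);return c
A=np.arange(1.55,-.01,-.07)
for a,b in zip(A,A[1:]):
  d=tcp(b)-tcp(a);print(b.round(2),d.round(1),(tcp(b)+[493.3,0]).round())"
```

```text
clock: 12.3
eef_pos: [624.6, 6.2, 289.1]
tool_rot: [-3.112, -0.004, -0.038]
force: [-0.2, -1.2, 0.7]
width: 0.3
gripper_force: 0.0
1.48 [-11.9   0. ] [594. 290.]
1.41 [-11.9  -0.8] [582. 289.]
1.34 [-11.8  -1.6] [570. 288.]
1.27 [-11.7  -2.4] [558. 285.]
1.2 [-11.5  -3.3] [547. 282.]
1.13 [-11.2  -4.1] [536. 278.]
1.06 [-10.9  -4.8] [525. 273.]
0.99 [-10.5  -5.6] [514. 268.]
0.92 [-10.1  -6.3] [504. 261.]
0.85 [-9.7 -7. ] [495. 254.]
0.78 [-9.1 -7.7] [485. 247.]
0.71 [-8.6 -8.3] [477. 238.]
0.64 [-8.  -8.9] [469. 230.]
0.57 [-7.3 -9.4] [462. 220.]
0.5 [-6.7 -9.9] [455. 210.]
0.43 [ -6.  -10.3] [449. 200.]
0.36 [ -5.2 -10.7] [444. 189.]
0.29 [ -4.5 -11.1] [439. 178.]
0.22 [ -3.7 -11.3] [436. 167.]
0.15 [ -2.9 -11.6] [433. 155.]
0.08 [ -2.1 -11.7] [431. 144.]
0.01 [ -1.2 -11.9] [429. 132.]
```

```bash
python3 nudge.py '-10,0,0,0,0,0,0;-10,0,0,0,0,0,0;-10,0,0.5,0,0,0,0;-10,0,1,0,0,0,0;-10,0,2,0,0,0,0'
python3 nudge.py '-11,0,2,0,0,0,0;-11,0,3,0,0,0,0;-11,0,4,0,0,0,0;-11,0,5,0,0,0,0'
```

```text
clock: 12.8
eef_pos: [575.1, 9.5, 283.8]
tool_rot: [-3.112, -0.004, -0.036]
force: [2.3, 0.1, 1.5]
width: 0.2
gripper_force: 1.3
clock: 13.2
eef_pos: [530.6, 11.7, 269.2]
tool_rot: [-3.112, -0.002, -0.036]
force: [1.2, 0.9, 1.7]
width: -0.0
gripper_force: 1.0
```

```bash
python3 nudge.py '-10.5,0,5,0,0,0,0;-10.5,0,5.5,0,0,0,0;-10,0,6,0,0,0,0;-9.5,0,7,0,0,0,0;-9,0,7.5,0,0,0,0;-8.5,0,8,0,0,0,0'
python3 nudge.py '-8,0,9,0,0,0,0;-7,0,9,0,0,0,0;-6.5,0,10,0,0,0,0;-6,0,10,0,0,0,0'
```

```text
clock: 13.8
eef_pos: [472.5, 14.7, 229.9]
tool_rot: [-3.112, -0.001, -0.036]
force: [1.3, -0.0, 0.6]
width: 0.0
gripper_force: 0.6
clock: 14.2
eef_pos: [445.0, 16.7, 191.5]
tool_rot: [-3.112, -0.001, -0.036]
force: [0.2, -0.4, 0.6]
width: 0.0
gripper_force: 0.4
```

```bash
python3 nudge.py '-4,0,8,0,0,0,0;-3.5,0,8,0,0,0,0;-3,0,8,0,0,0,0;-2.5,0,8,0,0,0,0;-2,0,6,0,0,0,0;-1.5,0,6,0,0,0,0'
python3 nudge.py '-1,0,4,0,0,0,0;-0.5,0,3,0,0,0,0;0,0,2,0,0,0,0;0,0,2,0,0,0,0;0,0,0,0,0,0,0'
```

```text
clock: 14.8
eef_pos: [429.3, 18.5, 147.4]
tool_rot: [-3.112, -0.001, -0.037]
force: [0.1, 0.3, 0.8]
width: -0.0
gripper_force: 0.2
clock: 15.3
eef_pos: [428.0, 19.0, 136.8]
tool_rot: [-3.112, -0.001, -0.037]
force: [0.4, 0.3, -0.6]
width: -0.0
gripper_force: 0.0
```

```bash
python3 nudge.py '0,0,1.5,0,0,0,0;0,0,1.5,0,0,0,0;0,0,1.5,0,0,0,0;0,0,0,0,0,0,0'|grep -E "eef|force"; python3 nudge.py '0,0,1.5,0,0,0,0;0,0,1,0,0,0,0;0,0,0,0,0,0,0'|grep -E "eef|force"; python3 nudge.py '0,0,1,0,0,0,0;0,0,1,0,0,0,0;0,0,0,0,0,0,0'|grep -E "eef|force"
```

```text
eef_pos: [427.9, 19.1, 132.3]
force: [-0.4, 1.5, 0.1]
gripper_force: 0.0
eef_pos: [428.1, 19.1, 130.1]
force: [-0.1, -0.1, 3.9]
gripper_force: 1.9
eef_pos: [428.1, 19.0, 129.8]
force: [-6.6, -0.6, 29.6]
gripper_force: 14.8
```

Hard stop at z 130: the lid is on the deck. Retreat and check the surroundings numerically (all ten viewings are used).

```bash
python3 nudge.py '0,0,-4,0,0,0,0;0,0,-20,0,0,0,0;0,0,-40,0,0,0,0;0,0,-45,0,0,0,0;0,0,-45,0,0,0,0;0,0,-20,0,0,0,0;0,0,0,0,0,0,0'|grep -E "clock|eef|force"
python3 - <<'E'
from h import *
for n,rois in(("side",{"timer":(335,375,50,50),"eraser":(233,292,30,30),"box":(278,260,40,20)}),("top",{"timer":(455,278,45,30),"eraser":(268,280,45,28),"box":(265,200,65,60)})):
    a=cv2.imread(f"pics/{n}0.png",0);b=cv2.cvtColor(ctrl.get_image(n),cv2.COLOR_BGR2GRAY)
    for k,(x,y,w,h) in rois.items():
        t=a[y:y+h,x:x+w];r=cv2.matchTemplate(b[y-8:y+h+8,x-8:x+w+8],t,cv2.TM_CCOEFF_NORMED);_,v,_,l=cv2.minMaxLoc(r);print(n,k,round(v,3),(l[0]-8,l[1]-8))
    if n=="side":  # lid: dark purple cap / rim of shut lid
        for q in((-85,-90),(0,-90),(80,-90)):
            u=proj("side",Rz.apply((*q,130))+p0)[0].astype(int);print(u,b[u[1]-16:u[1]+20:2,u[0]].tolist())
E
```

```text
clock: 17.0
eef_pos: [429.5, 14.0, 304.3]
force: [1.0, 0.6, -0.1]
gripper_force: 0.0
side timer 0.924 (0, 0)
side eraser 0.999 (0, 0)
side box 0.613 (-1, -3)
[310 313] [154, 152, 154, 151, 153, 154, 155, 153, 154, 154, 144, 112, 99, 91, 106, 113, 113, 114]
[351 303] [152, 151, 154, 154, 153, 154, 153, 153, 153, 151, 137, 114, 98, 93, 114, 113, 113, 115]
[388 293] [124, 124, 131, 131, 130, 82, 63, 117, 153, 153, 146, 115, 100, 89, 123, 111, 113, 112]
top timer 0.144 (8, 4)
top eraser 1.0 (0, 0)
top box 1.0 (0, 0)
```

```bash
python3 -c "
from cell import ctrl
print(ctrl.finish_job())"
```

```text
the job is handed in; nothing more can be done
None
```

The rotor is seated, the stay is broken at the knee, the lid is lowered gently and fully shut, nothing round the centrifuge appears to have moved, and the job was handed in at about 17 s; the final check was by image comparison only, and the timer was confirmed in the side view alone because its top-view match failed, probably hidden by the arm.

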